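Stand the stocktaking tablet on the counter stand and clamp its foot

TASK

Take the orange stocktaking tablet out of the charging rack and lean it gently against the sloping back rest of the counter stand, top edge up, screen facing out over the red pedal, its foot square on the base between the clamp jaw and the back rest. Let go of it, then press the red pedal down until it clicks over and stays down by itself. Leave the two boards in the rack and the tins and jar about the counter where they are.

Things in the scene. Friction and masses are not known exactly. Their poses are not given: they have to be found in the camera images.
- tablet: tablet computer in an orange case, 12 mm thick (x), 120 mm wide (y), 185 mm tall (z), about 0.45 kg, upright in any one of the rack's three slots. Origin at the centre of its underside; z up along the slab, the dark screen faces -x, the plain orange back +x. Its top 40 mm stand clear above the boards and can be gripped from above across the thickness
- tablet_top (a point): the middle of the tablet's top edge, 185 mm above its origin
- rack: fixed black charging rack, base 180 (x) by 150 (y) by 12 mm, origin at the centre of its underside. Three slots at x = -62, 0 and +62 mm, each 15 mm wide between grey ribs whose tops are 58 mm above the counter; the slabs stand on the base (12 mm up) with their width along the rack's y
- stand: fixed wooden stand, its front (pedal side) at its -x. Origin on the counter below the line where the back rest meets the base. Base top z = 12 mm, x from -43 to 87, 176 wide. Back rest: panel 130 wide, 110 long up its slope, front face from x = 0, z = 12, leaning back to +x by 0.349 rad (20 deg) from vertical to x = 38, z = 115 mm
- stand_foot (a point): on the stand's base top (stand x = 0, y = 0, z = 12 mm), where the middle of the tablet's lower rear edge belongs. Aluminium cheeks 28 mm high flank the foot with inner faces at stand y = -70 and +70 mm; with the clamp open, a mouth about 28 mm wide is free in front of the back rest
- clamp (a joint): angle of the sprung foot clamp, rad: 0 = open, pedal raised 34 deg, jaw back; 0.5 = fully down, pedal nearly level, jaw closed before the tablet's foot. It springs back to 0 unless pressed past about 0.37, where the detent takes it down and holds it; needs about 10 N on the pad. Hinge rod, 9 mm thick, at stand x = -26, z = 48 mm; the jaw hangs below it
- clamp_pad (a point): middle of the upper face of the red pad on the pedal (pad 36 by 64 mm), 58 mm out from the hinge rod; about 85 mm above the counter when open, 58 mm when pressed (it goes down about 26 mm and 12 mm outward, away from the back rest)
- board_ply: plywood board 12 x 120 x 145 mm with a sheet of paper, standing in a slot of the rack; bystander; origin at the centre of its underside
- board_white: white laminate board 12 x 120 x 130 mm, standing in a slot of the rack; bystander; origin at the centre of its underside
- tin_cream: cream tin, 72 mm across, 92 mm tall, standing upright; loose bystander; origin at the centre of its underside
- tin_yellow: yellow tin, 66 mm across, 100 mm tall, standing upright; loose bystander; origin at the centre of its underside
- tin_red: dark red tin, 66 mm across, 75 mm tall, standing upright; loose bystander; origin at the centre of its underside
- tin_green: low green tin, 90 mm across, 32 mm tall, standing upright; loose bystander; origin at the centre of its underside
- jar: amber jar with a yellow cap, 60 mm across, 100 mm tall, standing upright; loose bystander; origin at the centre of its underside
Things that resemble listed ones, but are neither listed nor needed, are in the scene too. What is shaped like the tablet but purple is not meant. What is shaped like the stand but pink is not meant.

How it is judged:
By the outcome, as a careful person would: the job done as asked, in the order asked, and still so for the second after the job is handed in, with the robot touching nothing.
It also fails if it takes over 53 s, if anything falls off the work surface, if the arm or the gripper's body presses on something with over 40 N, if the wrist force passes 120 N, or if a joint passes its speed limit or range.

ROBOT

A 7-joint arm with a two-finger parallel gripper is mounted at the origin on the work surface. World frame = base frame: x ahead of the robot, y to its left, z up, the work surface at z = 0. Lengths are in mm, angles in rad, forces in N, time in s.
With the tool pointing down it reaches from about 400 to 875 mm from the base axis. Payload 4.4 kg.
Tool frame: the origin (TCP) lies on the centre line of the jaws, within the pads' length; the fingertips stand 19 mm ahead of it and the grasp point (between the pads) is the TCP; z points along the fingers, y is the line along which they close (so a half turn about z gives the same grasp; the last joint's range is limited). The gripper opens to 85 mm and grips with 20 to 120 N. Pads are 22 mm wide; open, the fingers measure 114 mm over their backs; the gripper's body (76 mm by 85 mm) begins 54 mm behind the grasp point. The pads swing forward as they close: fully open they stand 13 mm farther back than shut.
Start: joints at [1.109, 0.628, 0.038, 1.517, -0.027, 0.996, -0.02], TCP at [250.633, -599.751, 250.313] pointing down, gripper open.
Joint ranges: [-3.06, 3.06], [-0.37, 2.12], [-1.25, 1.32], [0.18, 2.47], [-1.1, 4.24], [0.23, 1.98], [-2.94, 2.94]. Speed limits (rad/s): [2.57, 2.57, 3.14, 3.14, 3.14, 3.14, 3.14].

INTERFACE

Orientations are given as [roll, pitch, yaw] about the fixed x, y, z axes, in that order (R = Rz(yaw) Ry(pitch) Rx(roll)).
In Python, from cell import ctrl, viewer, silhouettes gives the robot as it stands.
- The arm moves only by the shell command python3 -m creep 'ROWS'. ROWS is JSON, a list of rows, each an object with "jaw": the gripper command: -1 is shut, 1 is fully open, values between are in proportion; "xyz": the shift along the tool's x, y, z in mm, a list of three; "angular": the turn, a rotation vector about the tool's x, y, z in rad, a list of three. In form: [{"jaw": jaw, "xyz": [tx, ty, tz], "angular": [rx, ry, rz]}, ...]. A call has 1 to 12 rows; each row is the pose to reach, as a shift and turn from the pose commanded when the call began, along the tool's axes at that moment; what a row does not reach only later rows make up. A row lasts 1/8 s, in which the tool goes at most 62.5 mm and 10.7 degrees, less where a joint would pass 70% of its speed; a pose out of reach is approached as far as the arm can. A call with a gripper value outside its range is refused whole. The fingers move at their own pace and stop on an object; the grip force is fixed at half the most. Time passes only in rows, so rows that repeat a pose let the fingers close. It gives the time, the measured TCP pose, the force, the opening and the grip force at its end, in the units of the state.
- ctrl.read_state(): the state, without advancing time (a new reading comes with each control period).
- viewer.get_image(name): name is "scene" or "top"; returns (picture, depth): 384x512x3 uint8, red, green, blue; 384x512 float32, mm along the optical axis (not along the pixel's ray), 0 where there is no reading.
- viewer.camera_model(name): a dict with "fx", "fy", "cx", "cy" (pixels), "T" (4x4, takes a point from camera to world coordinates). Camera axes: x right, y down, z forward; pixel columns grow to the right and rows downward; lengths in mm; the calibration is good to about 2 mm. A picture is of the moment at which its call begins. camera_model takes no time and is no camera call.
- ctrl.finish_job(): hands the job in; it is judged then, once.
Trained networks look in the newest picture that a camera, given by its name, has taken for a name from the list of things; names that differ only in an ending like _2 or _b are one class to them, and where a whole thing is asked for, a point or a joint stands for the part that bears it (a point fixed in the world has none). Each returns a list of dicts, best first, with "score" (0 to 1); they miss things now and then, are a little off and sometimes report something else, mostly with a low value. They report only what shows in the picture. A call takes as long as a camera call. They do not tell look-alikes from the thing itself.
- silhouettes(camera, target): "pixels" (384x512 bool, what is visible of it) and "xy" ([column, row] in pixels, amid what is visible of it).
The state is a dict: "clock": time; "qpos": joint angles; "qd": joint speeds; "tau": joint torques, N m; "eef_pos": TCP position; "tool_rot": TCP orientation; "force": force on the tool from outside, world axes, zero at the start; "torque": the same for the moment, N m; "width": finger opening in mm; "gripper_force": force on a finger pad.
Only numpy, scipy, OpenCV 4.12 (cv2) and the standard library are available. Lean on these libraries where they do the work, as an engineer would, in place of code of your own. Each camera call takes 0.05 s, during which the arm holds its last target. There are 200 camera calls.

## Working session

There is one attempt and no reset: what is moved stays moved. The work goes in short steps, Python scripts to look and compute and a shell command to move; the robot and the scene stay as the last step left them, time stands still between calls to the robot, and variables do not carry over. Pictures are saved under pics/ and viewed, at most 10 in all, crops included, and the job is handed in when it is done.

```bash
ls; mkdir -p pics
cat > h.py <<'E'
import numpy as np, cv2
from cell import ctrl, viewer, silhouettes
from scipy.spatial.transform import Rotation as Rot
def cloud(cam):
    im,d=viewer.get_image(cam); m=viewer.camera_model(cam)
    v,u=np.mgrid[:384,:512]
    P=np.stack([(u-m['cx'])/m['fx']*d,(v-m['cy'])/m['fy']*d,d],-1)
    T=np.array(m['T']); W=P@T[:3,:3].T+T[:3,3]; W[d==0]=np.nan
    return im,W
def toolR():
    return Rot.from_euler('xyz',ctrl.read_state()['tool_rot']).as_matrix()
def rel(p,R=None):
    s=ctrl.read_state(); R0=toolR()
    d=R0.T@(np.array(p)-s['eef_pos'])
    r=Rot.from_matrix(R0.T@R).as_rotvec() if R is not None else np.zeros(3)
    return d.round(1),r.round(3)
E
python3 - <<'E'
from h import *
s=ctrl.read_state(); print(s)
ims=[]
for c in ('scene','top'):
    im,W=cloud(c); np.savez('c_'+c,im=im,W=W); cv2.imwrite(f'pics/{c}0.png',cv2.resize(im[:,:,::-1],(800,600)))
    print(c,np.array(viewer.camera_model(c)['T']).round(2).tolist())
E
```

```text
pics
{'clock': 0.0, 'qpos': array([ 1.10922061,  0.62934885,  0.03841163,  1.51837383, -0.02699552,
        0.99629262, -0.02002456]), 'qd': array([ 0.00136701,  0.00105176,  0.00097599,  0.00026743, -0.00094305,
       -0.0026919 ,  0.00034029]), 'tau': array([ 1.25060167e-03, -5.63400543e+01,  1.22632999e+00, -1.93448961e+01,
        1.08497031e-02,  1.04764543e-02, -3.39230144e-05]), 'eef_pos': array([ 250.40471302, -599.19063023,  249.38487191]), 'tool_rot': array([-3.13968709e+00,  1.14109014e-05,  3.95778011e-01]), 'force': array([-0.27337834, -0.75662909,  0.07145671]), 'torque': array([-0.01434879,  0.0073878 ,  0.04266026]), 'gripper_force': 0.0, 'width': 85.39146352212502}
scene [[-0.51, 0.67, -0.54, 1156.23], [0.86, 0.39, -0.32, 369.08], [-0.0, -0.62, -0.78, 1097.5], [0.0, 0.0, 0.0, 1.0]]
top [[0.0, -1.0, 0.09, 429.07], [-1.0, -0.0, -0.01, -2.49], [0.01, -0.09, -1.0, 1266.5], [0.0, 0.0, 0.0, 1.0]]
```

View pics/scene0.png

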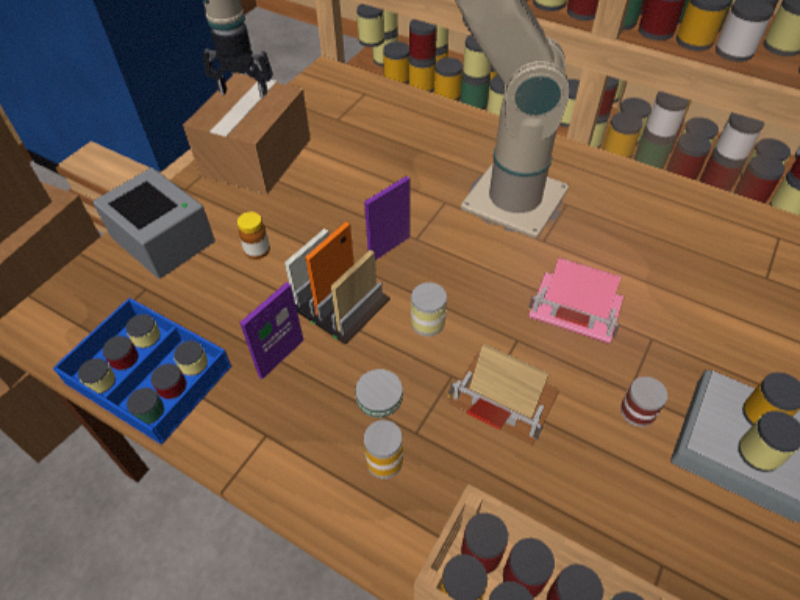

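View pics/top0.png

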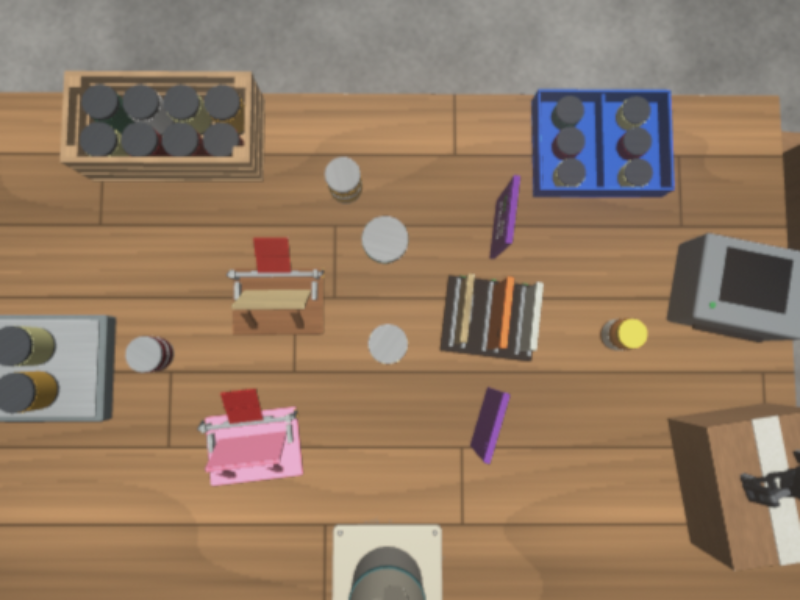

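The scene picture shows the orange tablet in the rack's middle slot at about (330,262), next to the purple look-alikes at (388,217) and (272,330). The wooden stand is at (500,390), with a pink look-alike at (578,300). The orange tablet in the rack and the wooden stand fit the description by colour. I'll confirm both in an enlarged crop.

Run:
```python
from h import *
z=np.load('c_scene.npz'); im=z['im']
a=cv2.resize(im[130:225,170:265],(400,400),interpolation=cv2.INTER_CUBIC); b=cv2.resize(im[205:300,270:365],(400,400),interpolation=cv2.INTER_CUBIC)
cv2.imwrite('pics/crop.png',np.hstack([a,b])[:,:,::-1])
for c in ('scene','top'):
    z=np.load(f'c_{c}.npz'); im,W=z['im'],z['W']
    h=cv2.cvtColor(im,cv2.COLOR_RGB2HSV)
    for t in ('tablet','stand','clamp','rack'):
        for r in silhouettes(c,t):
            m=r['pixels']; 
            if r['score']<.3: continue
            P=W[m]; P=P[~np.isnan(P[:,0])]
            hh=np.median(h[m],0)
            print(c,t,round(r['score'],2),m.sum(),np.array(r['xy']).round(),hh,np.median(P,0).round(1))
    # tablet orange
    m=(h[...,0]>4)&(h[...,0]<14)&(h[...,1]>200)&(h[...,2]>120)&(W[...,2]>20)&(W[...,2]<260)&(abs(W[...,1]+200)<120)
    P=W[m]; print('orange',m.sum(),P.min(0).round(1),P.max(0).round(1))
    T=P[P[:,2]>P[:,2].max()-8]; print(' top',len(T),T.mean(0).round(1),cv2.minAreaRect(T[:,:2].astype(np.float32)))
    np.save(f'or_{c}',P)
    # plane
    if c=='scene':
        Q=P
        for k in range(4):
            m0=Q.mean(0); n=np.linalg.svd(Q-m0)[2][2]; r=(Q-m0)@n; Q=Q[abs(r)<4]
        print(' plane',n.round(3),m0.round(1),r.std())
```

```text
scene tablet 0.96 1111 [247. 140.] [142. 154.  73.] [ 310.3 -175.4  109.2]
scene tablet 0.77 1494 [175. 212.] [140. 163.  62.] [ 677.8 -206.5  108.3]
scene tablet 0.64 947 [212. 167.] [ 12. 225.  94.] [ 506.  -192.5  142.9]
scene stand 0.93 2677 [323. 253.] [ 18. 108. 164.] [540.4 225.7  52.6]
scene stand 0.62 2137 [369. 192.] [172. 115. 218.] [260.1 264.7  51.7]
scene clamp 0.93 301 [362. 200.] [  3. 100. 146.] [310.  266.9  58.2]
scene clamp 0.55 563 [315. 263.] [  5. 174. 132.] [592.4 218.7  57.8]
scene rack 0.96 881 [222. 198.] [15. 27. 57.] [ 541.4 -133.2   22.2]
orange 179 [ 438.2 -208.8   21.5] [ 557.7 -182.1  203.4]
 top 90 [ 498.5 -194.6  197.9] ((497.9185791015625, -195.09432983398438), (12.469950675964355, 111.36357879638672), 83.02989959716797)
 plane [-0.125 -0.992  0.017] [ 522.  -197.5  169.4] 2.24164472192366
top tablet 0.86 635 [311. 272.] [150.  80.  72.] [ 305.  -177.2  143.7]
top tablet 0.79 516 [321. 200.] [ 12. 139.  98.] [ 496.  -194.5  170.1]
top tablet 0.73 557 [220. 114.] [ 30.   5. 169.] [747.6  81.4  99.9]
top tablet 0.62 526 [321. 141.] [150.  70.  88.] [ 666.3 -208.1  144.2]
top stand 0.86 2981 [180. 189.] [ 13. 125. 151.] [537.6 211.7  19.3]
top stand 0.72 534 [321. 202.] [ 12. 138.  98.] [ 496.4 -194.6  168.5]
top stand 0.57 3111 [160. 285.] [166.  85. 209.] [262.5 254.8  39.4]
top clamp 0.92 637 [156. 261.] [  1. 178. 153.] [322.5 264.7  65.7]
top clamp 0.64 673 [175. 165.] [  2. 170. 152.] [600.5 214.4  66.4]
top rack 0.86 1586 [307. 208.] [13. 44. 76.] [ 486.3 -180.2   14.6]Traceback (most recent call last):
  File "<stdin>", line 17, in <module>
    return umr_minimum(a, axis, None, out, keepdims, initial, where)
ValueError: zero-size array to reduction operation minimum which has no identity
```

View pics/crop.png

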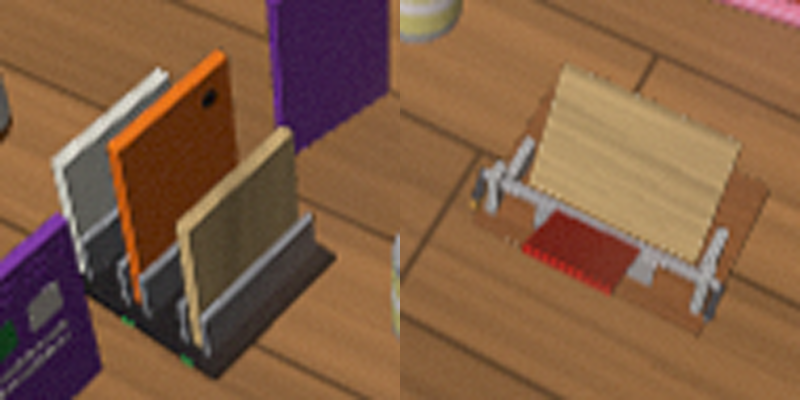

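The crop shows the orange tablet in the middle slot, with its plain back and camera dot towards +y, so the screen faces -y. It also shows the wooden stand with its red pedal on the +x side. Next I'll fit the exact poses.

```bash
cat > fit.py <<'E'
from h import *
from scipy.optimize import least_squares
def plane(Q,th):
    for k in range(6):
        m0=np.median(Q,0) if k==0 else Q.mean(0); n=np.linalg.svd(Q-m0)[2][2]; r=(Q-m0)@n; 
        Q=Q[abs(r)<max(th,2.0*np.median(abs(r)))]
    return n,Q.mean(0),r.std(),len(Q)
zs={c:np.load(f'c_{c}.npz') for c in ('scene','top')}
h={c:cv2.cvtColor(zs[c]['im'],cv2.COLOR_RGB2HSV) for c in zs}
def hull(c,t,near):
    for r in silhouettes(c,t):
        m=r['pixels']&~np.isnan(zs[c]['W'][...,0])
        if np.linalg.norm(np.median(zs[c]['W'][m],0)[:2]-near)<50: return m
for c in zs:
    W=zs[c]['W']; m=hull(c,'tablet',(500,-193)); P=W[m]
    P=P[P[:,2]>30]
    T=P[P[:,2]>188]; print(c,'tab n',len(P),'top',len(T),T.mean(0).round(1),'z max pct',np.percentile(P[:,2],[90,97]).round(1))
    rc=cv2.minAreaRect(T[:,:2].astype(np.float32)); print(rc)
    d=np.linalg.svd(T[:,:2]-T[:,:2].mean(0))[2][0]; print(' dir',d.round(3))
    B=P[P[:,2]<182]
    if len(B)>20: print(' back plane',[np.round(x,3) for x in plane(B,3)])
    m=hull(c,'stand',(540,215)); S=W[m]; H=h[c][m]
    A=S[(H[:,0]>10)&(H[:,0]<28)]; R=A[(A[:,2]>25)&(A[:,2]<112)]
    print('stand',len(S),'rest',len(R)); n,m0,sd,k=plane(R,3); n=n*np.sign(n[2]); print(' rest plane',n.round(3),m0.round(1),sd,k)
    az=np.arctan2(n[1],n[0]); print(' az',az,'lean',np.arcsin(n[2]))
    Tt=A[A[:,2]>106]; print(' rest top',len(Tt),Tt.mean(0).round(1),Tt.min(0).round(1),Tt.max(0).round(1))
    Bp=S[(S[:,2]>7)&(S[:,2]<17)]; print(' base',len(Bp),cv2.minAreaRect(Bp[:,:2].astype(np.float32)))
    print(' all',cv2.minAreaRect(S[S[:,2]>8][:,:2].astype(np.float32)))
    m=(h[c][...,0]<8)|(h[c][...,0]>172); m&=(h[c][...,1]>150)&(abs(W[...,0]-600)<50)&(abs(W[...,1]-215)<60)&(W[...,2]>30)
    Pd=W[m]; n,m0,sd,k=plane(Pd,3); print(' pad',len(Pd),n.round(3),m0.round(1),cv2.minAreaRect(Pd[:,:2].astype(np.float32)))
    G=S[(H[:,1]<60)&(S[:,2]>40)&(S[:,2]<58)]; 
    if len(G)>10: d=np.linalg.svd(G[:,:2]-G[:,:2].mean(0))[2][0]; print(' rod',len(G),G.mean(0).round(1),d.round(3))
E
python3 fit.py
```

```text
scene tab n 939 top 172 [ 499.8 -194.3  195.9] z max pct [196.3 198.8]
((496.90045166015625, -195.35446166992188), (14.709855079650879, 118.81831359863281), 83.77203369140625)
 dir [ 0.993 -0.122]
 back plane [array([ 0.122,  0.992, -0.003]), array([ 501.628, -191.196,  126.586]), np.float64(1.156), np.int64(664)]
stand 2666 rest 1263
 rest plane [0.934 0.011 0.358] [530.3 217.8  68.2] 1.353492744990026 971
 az 0.01125228432197754 lean 0.3658074976633854
 rest top 223 [513.  220.1 112.4] [499.9 154.1 106. ] [520.  282.4 120.5]
 base 569 ((530.004150390625, 217.65432739257812), (129.74246215820312, 177.0392303466797), 0.5334807634353638)
 all ((553.3380737304688, 217.78028869628906), (176.10147094726562, 183.73291015625), 0.6784121990203857)
 pad 279 [-0.601  0.005  0.799] [613.6 220.4  78.7] ((611.8544921875, 218.8271484375), (58.96146011352539, 63.74101257324219), 1.8728855848312378)
 rod 215 [573.8 219.9  49.5] [-0.004  1.   ]
top tab n 515 top 204 [ 499.4 -198.   196.9] z max pct [198.4 200.5]
((497.3503112792969, -198.6522216796875), (12.365492820739746, 113.86125946044922), 83.00074768066406)
 dir [-0.992  0.129]
 back plane [array([ 0.122,  0.992, -0.   ]), array([ 495.016, -192.745,  123.209]), np.float64(0.372), np.int64(294)]
stand 2971 rest 709
 rest plane [0.751 0.051 0.658] [536.5 214.8  68.6] 11.744756161132363 565
 az 0.0673597387550467 lean 0.7183937982072383
 rest top 169 [511.2 217.8 113.4] [501.3 151.  106. ] [518.3 278.  120.2]
 base 1333 ((529.0367431640625, 214.77362060546875), (128.8503875732422, 178.0270538330078), 0.09653438627719879)
 all ((553.1770629882812, 214.92852783203125), (177.1101531982422, 181.8718719482422), 0.13566087186336517)
 pad 463 [-0.606  0.005  0.796] [611.5 215.5  76.2] ((612.8745727539062, 216.37928771972656), (63.103294372558594, 57.74155044555664), 89.62708282470703)
 rod 179 [572.  213.1  50.1] [0. 1.]
```

```bash
cat > tgt.py <<'E'
from h import *
def down(yaw): return Rot.from_euler('xyz',[np.pi,0,yaw]).as_matrix()
E
python3 -c "
from tgt import *
print(rel([498,-197.5,285],down(-.122)))"
```

```text
(array([ 383.3, -275.8,  -34.7]), array([ 0.   , -0.   ,  0.518]))
```

```bash
python3 -m creep '[{"jaw":0.5,"xyz":[40,-28,-45],"angular":[0,0,0.1]},{"jaw":0.1,"xyz":[90,-64,-45],"angular":[0,0,0.2]},{"jaw":0.1,"xyz":[140,-100,-45],"angular":[0,0,0.3]},{"jaw":0.1,"xyz":[190,-136,-45],"angular":[0,0,0.4]},{"jaw":0.1,"xyz":[240,-172,-45],"angular":[0,0,0.5]},{"jaw":0.1,"xyz":[290,-208,-40],"angular":[0,0,0.518]},{"jaw":0.1,"xyz":[340,-245,-35],"angular":[0,0,0.518]},{"jaw":0.1,"xyz":[383,-276,-35],"angular":[0,0,0.518]},{"jaw":0.1,"xyz":[383,-276,-35],"angular":[0,0,0.518]},{"jaw":0.1,"xyz":[383,-276,-35],"angular":[0,0,0.518]},{"jaw":0.1,"xyz":[383,-276,-35],"angular":[0,0,0.518]}]'
python3 - <<'E'
from tgt import *
s=ctrl.read_state();print(s['qpos'].round(2)); print(rel([498,-197.5,174],down(-.122)))
im,_=viewer.get_image('scene'); cv2.imwrite('pics/a.png',cv2.resize(im[60:260,120:320],(600,600))[:,:,::-1])
E
```

```text
clock: 2.08
eef_pos: [496.8, -199.1, 285.4]
tool_rot: [3.141, 0.0, -0.125]
force: [-0.2, -0.2, 0.6]
width: 47.0
gripper_force: 0.0
[ 0.24  0.42  0.13  1.8  -0.06  0.92 -1.3 ]
(array([  1. ,  -1.8, 111.4]), array([ 0.001,  0.   , -0.003]))
```

View pics/a.png

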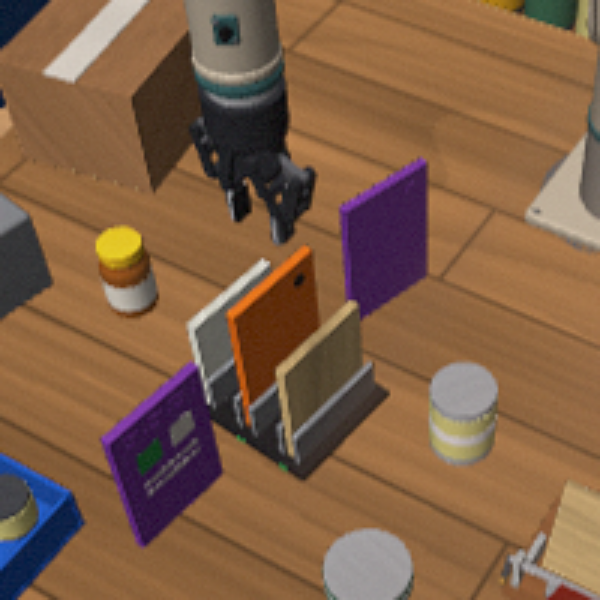

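The gripper is over the tablet, with the fingers at about (265,210) in the crop, straddling its thickness. I'll descend and grip.

```bash
python3 -m creep '[{"jaw":0.1,"xyz":[1,-1.5,40],"angular":[0,0,-0.003]},{"jaw":0.1,"xyz":[1,-1.5,75],"angular":[0,0,-0.003]},{"jaw":0.1,"xyz":[1,-1.5,95],"angular":[0,0,-0.003]},{"jaw":0.1,"xyz":[1,-1.5,108],"angular":[0,0,-0.003]},{"jaw":0.1,"xyz":[1,-1.5,111],"angular":[0,0,-0.003]},{"jaw":0.1,"xyz":[1,-1.5,111],"angular":[0,0,-0.003]},{"jaw":-1,"xyz":[1,-1.5,111],"angular":[0,0,-0.003]},{"jaw":-1,"xyz":[1,-1.5,111],"angular":[0,0,-0.003]},{"jaw":-1,"xyz":[1,-1.5,111],"angular":[0,0,-0.003]},{"jaw":-1,"xyz":[1,-1.5,111],"angular":[0,0,-0.003]},{"jaw":-1,"xyz":[1,-1.5,111],"angular":[0,0,-0.003]},{"jaw":-1,"xyz":[1,-1.5,111],"angular":[0,0,-0.003]}]'
```

```text
clock: 3.62
eef_pos: [499.3, -196.9, 175.1]
tool_rot: [3.141, -0.002, -0.12]
force: [-0.3, -1.4, 5.7]
width: 11.1
gripper_force: 60.3
```

```bash
python3 -m creep '[{"jaw":-1,"xyz":[0,0,-12],"angular":[0,0,0]},{"jaw":-1,"xyz":[0,0,-30],"angular":[0,0,0]},{"jaw":-1,"xyz":[0,0,-55],"angular":[0,0,0]},{"jaw":-1,"xyz":[0,0,-85],"angular":[0,0,0]},{"jaw":-1,"xyz":[0,0,-120],"angular":[0,0,0]},{"jaw":-1,"xyz":[0,0,-155],"angular":[0,0,0]},{"jaw":-1,"xyz":[0,0,-180],"angular":[0,0,0]},{"jaw":-1,"xyz":[0,0,-185],"angular":[0,0,0]},{"jaw":-1,"xyz":[0,0,-185],"angular":[0,0,0]}]'
python3 - <<'E'
from tgt import *
R=Rot.from_euler('z',0.01).as_matrix()@down(1.571)
print('down',rel([545,216.5,360],down(1.581)))
E
```

```text
clock: 4.75
eef_pos: [498.2, -195.3, 358.5]
tool_rot: [-3.141, 0.002, -0.119]
force: [-0.2, 0.9, -4.7]
width: 11.5
gripper_force: 59.2
down (array([  -2.2, -414.4,   -1.1]), array([-2.0e-03,  1.0e-03, -1.7e+00]))
```

```bash
python3 -m creep '[{"jaw":-1,"xyz":[0,-30,0],"angular":[0,0,-0.1]},{"jaw":-1,"xyz":[0,-70,0],"angular":[0,0,-0.27]},{"jaw":-1,"xyz":[0,-115,0],"angular":[0,0,-0.44]},{"jaw":-1,"xyz":[0,-160,0],"angular":[0,0,-0.61]},{"jaw":-1,"xyz":[0,-205,0],"angular":[0,0,-0.78]},{"jaw":-1,"xyz":[0,-250,0],"angular":[0,0,-0.95]},{"jaw":-1,"xyz":[0,-295,0],"angular":[0,0,-1.12]},{"jaw":-1,"xyz":[0,-340,0],"angular":[0,0,-1.29]},{"jaw":-1,"xyz":[0,-380,0],"angular":[0,0,-1.46]},{"jaw":-1,"xyz":[0,-405,0],"angular":[0,0,-1.6]},{"jaw":-1,"xyz":[-2,-414,0],"angular":[0,0,-1.7]},{"jaw":-1,"xyz":[-2,-414,0],"angular":[0,0,-1.7]}]'
cat >> tgt.py <<'E'
def meas(c='scene'):
    s=ctrl.read_state(); R=toolR(); im,W=cloud(c)
    L=(W-s['eef_pos'])@R   # tool frame
    h=cv2.cvtColor(im,cv2.COLOR_RGB2HSV)
    return im,W,L,h,s
E
python3 - <<'E'
from tgt import *
for c in ('scene','top'):
    im,W,L,h,s=meas(c)
    cv2.imwrite(f'pics/b_{c}.png',cv2.resize(im[::,150:450] if c=='scene' else im[60:300,60:300],(600,600))[:,:,::-1])
    m=(abs(L[...,1])<40)&(abs(L[...,0])<100)&(L[...,2]>25)&(L[...,2]<190)
    P=L[m]; print(c,len(P),np.percentile(P,[1,50,99],axis=0).round(1).tolist())
    Q=P[(P[:,2]>30)&(P[:,2]<150)]
    m0=np.median(Q,0)
    for k in range(6):
        n=np.linalg.svd(Q-m0)[2][2]; r=(Q-m0)@n; Q=Q[abs(r)<4] if k else Q; m0=Q.mean(0)
    print(n.round(3),m0.round(1),len(Q))
    # bottom edge and side edges
    print('z hi',np.percentile(Q[:,2],99),'x',np.percentile(Q[:,0],[1,99]).round(1))
print(s['tool_rot'],s['eef_pos'],s['qpos'].round(2))
E
```

```text
clock: 6.25
eef_pos: [544.5, 217.0, 357.8]
tool_rot: [-3.138, -0.0, 1.584]
force: [-0.0, -0.2, -3.2]
width: 11.3
gripper_force: 59.2
scene 1529 [[-57.6, 2.6, 26.2], [3.3, 6.3, 86.3], [60.2, 9.1, 159.2]]
[ 0.001 -1.     0.   ] [ 2.2  6.4 86.9] 1349
z hi 147.72511372989734 x [-57.5  59.8]
top 230 [[-62.2, -6.0, 25.7], [-33.3, -5.2, 105.7], [29.5, 5.5, 161.4]]
[-0.013 -1.     0.007] [-29.2  -5.1  90.7] 162
z hi 139.95041020498033 x [-62.2  15.9]
[-3.13879732e+00  7.44983237e-04  1.58110379e+00] [544.98481356 215.60621181 358.02693225] [-0.19  0.46 -0.36  1.54  0.17  1.18 -0.57]
```

View pics/b_scene.png

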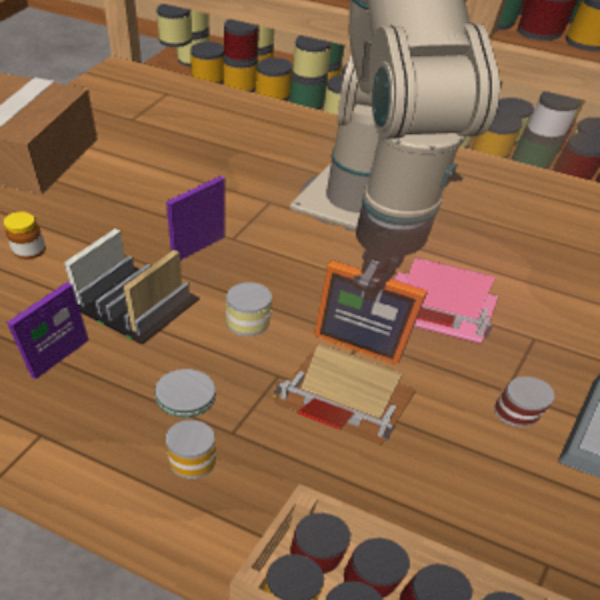

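```bash
cat >> tgt.py <<'E'
FOOT=np.array([551,216.5,12.]); E0=np.array([1.5,-6,162])
def tilt(th=.349,a=.006):
    n=np.array([np.cos(th)*np.cos(a),np.cos(th)*np.sin(a),np.sin(th)]); d=np.array([np.sin(th)*np.cos(a),np.sin(th)*np.sin(a),-np.cos(th)])
    return np.stack([np.cross(n,d),n,d],1)
def leanpose(off,up,th=.349):
    R=tilt(th); R0=tilt()
    return FOOT+off*R0[:,1]-up*R0[:,2]-R@E0, R
E
python3 - <<'E'
from tgt import *
for o,u in ((6,110),(6,60)):
    print(leanpose(o,u)[0],rel(*leanpose(o,u)))
E
```

```text
[469.27440522 214.50961355 271.70601749] (array([  0.5, -76. ,  86.8]), array([-0.351,  0.001,  0.003]))
[486.37201063 214.61220041 224.72026044] (array([  0.5, -58.8, 133.7]), array([-0.351,  0.001,  0.003]))
```

```bash
python3 -m creep '[{"jaw":-1,"xyz":[0,-20,0],"angular":[-0.1,0,0]},{"jaw":-1,"xyz":[0,-45,0],"angular":[-0.22,0,0]},{"jaw":-1,"xyz":[0,-70,15],"angular":[-0.33,0,0]},{"jaw":-1,"xyz":[0.5,-76,50],"angular":[-0.351,0,0.003]},{"jaw":-1,"xyz":[0.5,-76,87],"angular":[-0.351,0,0.003]},{"jaw":-1,"xyz":[0.5,-76,87],"angular":[-0.351,0,0.003]},{"jaw":-1,"xyz":[0.5,-76,87],"angular":[-0.351,0,0.003]},{"jaw":-1,"xyz":[0.5,-76,87],"angular":[-0.351,0,0.003]}]'
python3 - <<'E'
from tgt import *
im,W,L,h,s=meas('scene')
cv2.imwrite('pics/c.png',cv2.resize(im[120:300,240:420],(600,600),interpolation=cv2.INTER_CUBIC)[:,:,::-1])
for o,u in ((6,50),(5,3),(5,0)): print(rel(*leanpose(o,u)))
m=(abs(L[...,1])<9)&(abs(L[...,0])<80)&(L[...,2]>30)&(L[...,2]<190); P=L[m]; print(len(P),np.percentile(P,[2,50,98],axis=0).round(1).tolist(),s['qpos'].round(2))
E
```

```text
clock: 7.35
eef_pos: [471.2, 215.4, 274.0]
tool_rot: [2.788, -0.002, 1.577]
force: [-0.4, -0.0, -4.6]
width: 11.2
gripper_force: 60.4
(array([-0.9, -2.6, 61.3]), array([ 0.004, -0.002, -0.001]))
(array([ -0.9,  -3.8, 108.3]), array([ 0.004, -0.002, -0.001]))
(array([ -1. ,  -3.8, 111.3]), array([ 0.004, -0.002, -0.001]))
1628 [[-56.6, 2.4, 33.3], [2.5, 6.3, 92.3], [59.3, 8.8, 157.8]] [-0.42  0.3  -0.24  2.12  0.59  0.51 -1.12]
```

View pics/c.png

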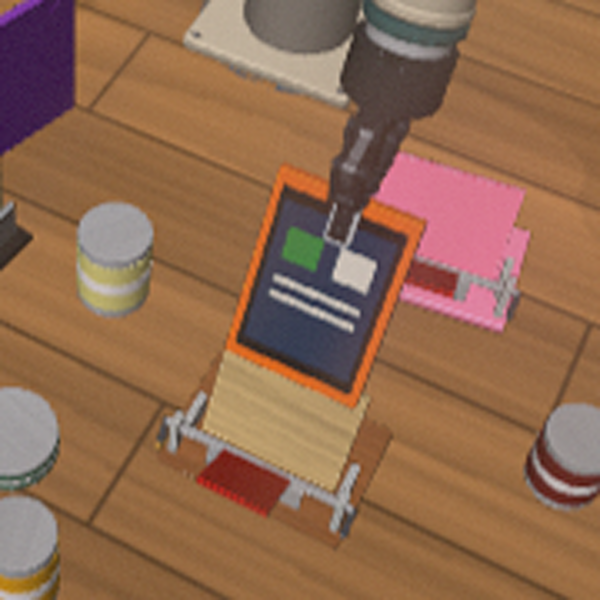

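The tablet hangs tilted above the rest, screen outwards and centred; its bottom edge runs from (233,350) to (355,405). I'll lower it along the slope.

```bash
python3 -m creep '[{"jaw":-1,"xyz":[0,-1,20],"angular":[0,0,0]},{"jaw":-1,"xyz":[-0.5,-2,45],"angular":[0,0,0]},{"jaw":-1,"xyz":[-1,-2.5,70],"angular":[0.003,0,0]},{"jaw":-1,"xyz":[-1,-3,88],"angular":[0.003,0,0]},{"jaw":-1,"xyz":[-1,-3.5,100],"angular":[0.003,0,0]},{"jaw":-1,"xyz":[-1,-3.5,104],"angular":[0.003,0,0]},{"jaw":-1,"xyz":[-1,-3.5,104],"angular":[0.003,0,0]},{"jaw":-1,"xyz":[-1,-3.5,104],"angular":[0.003,0,0]}]'
python3 - <<'E'
from tgt import *
for o,u in ((5,0),(0,0)): print(rel(*leanpose(o,u)))
for i in range(3): print(ctrl.read_state()['force'].round(1), ctrl.read_state()['eef_pos'].round(1))
E
```

```text
clock: 8.4
eef_pos: [502.9, 214.5, 174.2]
tool_rot: [2.792, -0.001, 1.578]
force: [0.5, -0.5, -3.7]
width: 11.5
gripper_force: 60.2
(array([0.2, 0.8, 6.9]), array([ 0.   , -0.002,  0.   ]))
(array([ 0.2, -4.2,  6.9]), array([ 0.   , -0.002,  0.   ]))
[ 0.5 -0.5 -3.7] [502.9 214.5 174.2]
[ 0.5 -0.5 -3.7] [502.9 214.5 174.2]
[ 0.5 -0.5 -3.7] [502.9 214.5 174.2]
```

Next, small steps down, then back toward the rest, watching the force.

```bash
python3 -m creep '[{"jaw":-1,"xyz":[0,0,2],"angular":[0,0,0]},{"jaw":-1,"xyz":[0,0,3.5],"angular":[0,0,0]},{"jaw":-1,"xyz":[0,0,5],"angular":[0,0,0]},{"jaw":-1,"xyz":[0,0,5],"angular":[0,0,0]}]'; python3 -m creep '[{"jaw":-1,"xyz":[0,-1,0],"angular":[0,0,0]},{"jaw":-1,"xyz":[0,-2,0],"angular":[0,0,0]},{"jaw":-1,"xyz":[0,-3,0],"angular":[0,0,0]},{"jaw":-1,"xyz":[0,-3,0],"angular":[0,0,0]}]'
```

```text
clock: 8.9
eef_pos: [504.2, 214.2, 168.6]
tool_rot: [2.794, -0.0, 1.578]
force: [0.1, 0.0, -4.2]
width: 11.2
gripper_force: 60.3
clock: 9.4
eef_pos: [501.3, 214.3, 167.7]
tool_rot: [2.794, -0.001, 1.578]
force: [-0.3, 0.4, -3.7]
width: 11.0
gripper_force: 60.3
```

```bash
python3 -m creep '[{"jaw":-1,"xyz":[0,0,1],"angular":[0,0,0]},{"jaw":-1,"xyz":[0,0,2],"angular":[0,0,0]},{"jaw":-1,"xyz":[0,0,2],"angular":[0,0,0]}]'; python3 -m creep '[{"jaw":-1,"xyz":[0,-1,0],"angular":[0,0,0]},{"jaw":-1,"xyz":[0,-1,0],"angular":[0,0,0]}]';  python3 -c "
from tgt import *
print(rel(*leanpose(0,0)))"
```

```text
clock: 9.78
eef_pos: [502.0, 214.4, 166.9]
tool_rot: [2.792, -0.001, 1.578]
force: [-5.7, -0.9, 8.9]
width: 11.6
gripper_force: 62.6
clock: 10.02
eef_pos: [501.6, 214.4, 166.8]
tool_rot: [2.791, -0.001, 1.578]
force: [-4.8, -1.4, 8.3]
width: 10.9
gripper_force: 62.5
(array([ 0.3, -0.5,  0.4]), array([ 0.001, -0.001,  0.001]))
```

```bash
python3 -m creep '[{"jaw":-1,"xyz":[0,0,-0.7],"angular":[0,0,0]},{"jaw":-1,"xyz":[0,-1,-0.7],"angular":[0,0,0]},{"jaw":-1,"xyz":[0,-1,-0.7],"angular":[0,0,0]}]'; python3 -m creep '[{"jaw":-1,"xyz":[0,-0.7,0],"angular":[0,0,0]},{"jaw":-1,"xyz":[0,-1,0],"angular":[0,0,0]},{"jaw":-1,"xyz":[0,-1,0],"angular":[0,0,0]}]';  python3 - <<'E'
from tgt import *
print(rel(*leanpose(0,0)))
im,W,L,h,s=meas('scene')
m=(abs(L[...,1]-6)<3)&(abs(L[...,0])<54)&(L[...,2]>30)&(L[...,2]<110); P=W[m]
n=np.linalg.svd(P-P.mean(0))[2][2]; n*=np.sign(n[2]); print('tablet n',n.round(3),'E', 'front plane at', P.mean(0).round(1), 'dist from rest plane', (P.mean(0)-[530.3,217.8,68.2])@[0.937,0.008,.349])
E
```

```text
clock: 10.4
eef_pos: [501.2, 214.4, 166.7]
tool_rot: [2.791, -0.001, 1.578]
force: [0.3, -1.3, 5.9]
width: 10.8
gripper_force: 61.6
clock: 10.78
eef_pos: [501.0, 214.4, 166.7]
tool_rot: [2.79, -0.001, 1.578]
force: [1.1, -2.0, 5.0]
width: 11.0
gripper_force: 61.4
(array([0.3, 0.1, 0.5]), array([ 0.002, -0.001,  0.001]))
tablet n [0.938 0.009 0.346] E front plane at [530.8 216.1 104.3] dist from rest plane 13.03573940498285
```

```bash
python3 -m creep '[{"jaw":-1,"xyz":[0,-0.7,-0.4],"angular":[0,0,0]},{"jaw":-1,"xyz":[0,-1.5,-0.4],"angular":[0,0,0]},{"jaw":-1,"xyz":[0,-1.5,-0.4],"angular":[0,0,0]}]'
```

```text
clock: 11.2
eef_pos: [500.7, 214.4, 166.6]
tool_rot: [2.789, -0.001, 1.577]
force: [8.2, -0.5, 1.3]
width: 11.3
gripper_force: 60.4
```

```bash
python3 -m creep '[{"jaw":-1,"xyz":[0,0.7,0],"angular":[0,0,0]},{"jaw":-0.6,"xyz":[0,0.7,0],"angular":[0,0,0]},{"jaw":-0.3,"xyz":[0,0.7,0],"angular":[0,0,0]},{"jaw":-0.1,"xyz":[0,0.7,0],"angular":[0,0,0]},{"jaw":-0.1,"xyz":[0,0.7,0],"angular":[0,0,0]},{"jaw":-0.1,"xyz":[0,0.7,0],"angular":[0,0,0]}]'; python3 -m creep '[{"jaw":-0.1,"xyz":[0,0,-8],"angular":[0,0,0]},{"jaw":-0.1,"xyz":[0,0,-20],"angular":[0,0,0]},{"jaw":-0.1,"xyz":[0,0,-45],"angular":[0,0,0]},{"jaw":-0.1,"xyz":[0,0,-80],"angular":[0,0,0]},{"jaw":-0.1,"xyz":[0,0,-110],"angular":[0,0,0]},{"jaw":-0.1,"xyz":[0,0,-120],"angular":[0,0,0]},{"jaw":-0.1,"xyz":[0,0,-120],"angular":[0,0,0]}]'
python3 - <<'E'
from tgt import *
print(ctrl.read_state()['qpos'].round(2))
R=tilt(); B=np.stack([-R[:,1],-R[:,0],-R[:,2]],1)
for c in ('scene','top'):
    im,W=cloud(c); np.savez('d_'+c,im=im,W=W)
    L=(W-FOOT)@np.stack([R[:,0],R[:,1],-R[:,2]],1) # lateral, normal, up
    m=(abs(L[...,1]-10)<14)&(abs(L[...,0])<70)&(L[...,2]>115)&(L[...,2]<200); P=W[m]; l=L[m]
    n=np.linalg.svd(P-P.mean(0))[2][2]; print(c,len(P),'n',(n*np.sign(n[0])).round(3),np.percentile(l,[2,50,98],axis=0).round(1).tolist())
    if c=='scene': cv2.imwrite('pics/d.png',cv2.resize(im[140:300,260:420],(600,600),interpolation=cv2.INTER_CUBIC)[:,:,::-1])
    h=cv2.cvtColor(im,cv2.COLOR_RGB2HSV)
    m=((h[...,0]<5)|(h[...,0]>172))&(h[...,1]>160)&(abs(W[...,0]-610)<40)&(abs(W[...,1]-216)<45)&(W[...,2]>45)&(W[...,2]<120); P=W[m]; n=np.linalg.svd(P-P.mean(0))[2][2]; print('pad',len(P),(n*np.sign(n[2])).round(3),np.median(P,0).round(1),np.percentile(P,[3,97],axis=0).round(1).tolist())
E
```

```text
clock: 11.95
eef_pos: [498.0, 214.3, 165.5]
tool_rot: [2.794, -0.0, 1.578]
force: [0.6, 0.4, 0.6]
width: 38.7
gripper_force: 0.0
clock: 12.82
eef_pos: [457.4, 213.7, 278.9]
tool_rot: [2.792, -0.001, 1.577]
force: [0.8, 0.2, 0.3]
width: 38.3
gripper_force: 0.0
[-0.34  0.28 -0.35  2.14  0.63  0.54 -1.18]
scene 1018 n [0.92  0.009 0.393] [[-58.3, 2.7, 116.8], [0.6, 11.5, 155.4], [57.2, 15.6, 186.6]]
pad 268 [-0.583 -0.007  0.813] [618.4 219.5  83.3] [[586.0, 190.4, 57.7], [639.2, 248.0, 96.5]]
top 423 n [ 0.9   -0.006  0.437] [[-63.8, 0.1, 117.2], [-20.1, 12.2, 161.3], [47.8, 14.5, 187.0]]
pad 411 [-0.61  -0.005  0.792] [613.2 216.5  77.9] [[587.2, 188.6, 57.7], [637.4, 244.7, 95.0]]
```

View pics/d.png

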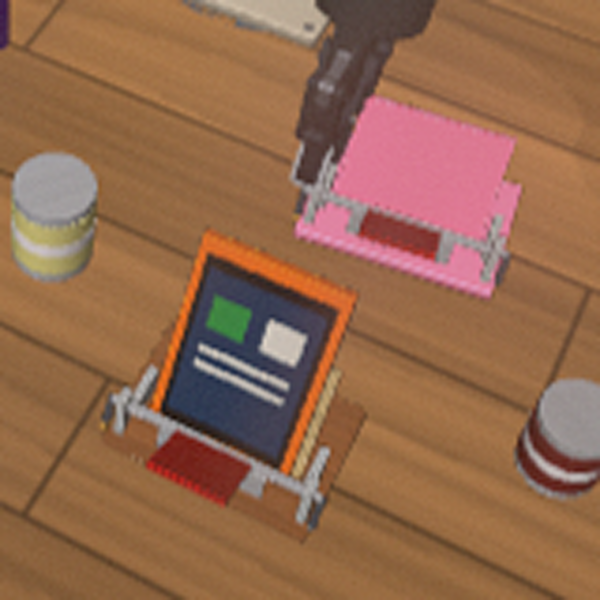

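The tablet leans on the rest, centred with its foot behind the clamp rod; its base runs from (160,410) to (290,470) in the crop. The gripper is clear. Next is the pedal.

```bash
python3 -c "
from tgt import *
print(rel([540,216,345],down(1.577)));print(rel([626,216,300],down(1.577)));print(rel([626,216,125],down(1.577)))"
```

```text
(array([  2.1, 100.9, -35.3]), array([0.347, 0.   , 0.   ]))
(array([  1.6, 166.5,  36.3]), array([0.347, 0.   , 0.   ]))
(array([  1.6, 107. , 200.9]), array([0.347, 0.   , 0.   ]))
```

```bash
python3 -m creep '[{"jaw":-1,"xyz":[0,10,-30],"angular":[0.05,0,0]},{"jaw":-1,"xyz":[1,50,-50],"angular":[0.15,0,0]},{"jaw":-1,"xyz":[2,100,-35],"angular":[0.3,0,0]},{"jaw":-1,"xyz":[2,140,0],"angular":[0.347,0,0]},{"jaw":-1,"xyz":[2,166,36],"angular":[0.347,0,0]},{"jaw":-1,"xyz":[2,166,36],"angular":[0.347,0,0]},{"jaw":-1,"xyz":[2,166,36],"angular":[0.347,0,0]},{"jaw":-1,"xyz":[2,150,80],"angular":[0.347,0,0]},{"jaw":-1,"xyz":[2,130,135],"angular":[0.347,0,0]},{"jaw":-1,"xyz":[2,113,185],"angular":[0.347,0,0]},{"jaw":-1,"xyz":[2,107,200],"angular":[0.347,0,0]},{"jaw":-1,"xyz":[2,107,200],"angular":[0.347,0,0]}]'
python3 - <<'E'
from tgt import *
for p in ([626,216.5,105],[629,216.5,95],[633,216.5,80],[635,216.5,74]): print(rel(p,down(1.577)))
im,W=cloud('scene')
cv2.imwrite('pics/e.png',cv2.resize(im[140:300,260:420],(600,600),interpolation=cv2.INTER_CUBIC)[:,:,::-1])
E
```

```text
clock: 14.42
eef_pos: [625.7, 217.8, 127.7]
tool_rot: [3.14, -0.001, 1.579]
force: [0.4, 0.5, 0.8]
width: 0.0
gripper_force: 0.0
(array([-1.3,  0.3, 22.7]), array([ 0.001, -0.001,  0.002]))
(array([-1.3,  3.2, 32.7]), array([ 0.001, -0.001,  0.002]))
(array([-1.4,  7.2, 47.7]), array([ 0.001, -0.001,  0.002]))
(array([-1.4,  9.2, 53.7]), array([ 0.001, -0.001,  0.002]))
```

View pics/e.png

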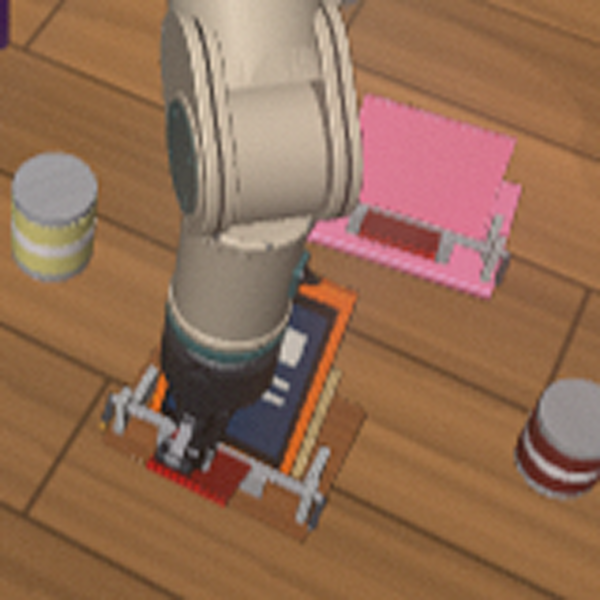

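The closed fingertips are above the red pad, at about (185,455) in the crop. The wrist is clear of the tablet, so I'll press.

```bash
python3 -m creep '[{"jaw":-1,"xyz":[-1,0,12],"angular":[0,0,0]},{"jaw":-1,"xyz":[-1,0.5,20],"angular":[0,0,0]},{"jaw":-1,"xyz":[-1,2,28],"angular":[0,0,0]},{"jaw":-1,"xyz":[-1,3.5,34],"angular":[0,0,0]},{"jaw":-1,"xyz":[-1,5,40],"angular":[0,0,0]},{"jaw":-1,"xyz":[-1,5,40],"angular":[0,0,0]}]'; python3 -m creep '[{"jaw":-1,"xyz":[0,1,4],"angular":[0,0,0]},{"jaw":-1,"xyz":[0,2,8],"angular":[0,0,0]},{"jaw":-1,"xyz":[0,2,8],"angular":[0,0,0]}]'
```

```text
clock: 15.22
eef_pos: [631.1, 216.0, 86.8]
tool_rot: [3.141, -0.0, 1.578]
force: [-0.2, 0.4, 0.7]
width: -0.0
gripper_force: 0.2
clock: 15.6
eef_pos: [632.6, 216.0, 78.2]
tool_rot: [-3.141, -0.0, 1.578]
force: [-0.0, -0.6, 0.2]
width: -0.1
gripper_force: 0.0
```

```bash
python3 -m creep '[{"jaw":-1,"xyz":[0,0.5,2],"angular":[0,0,0]},{"jaw":-1,"xyz":[0,1,4],"angular":[0,0,0]},{"jaw":-1,"xyz":[0,1,4],"angular":[0,0,0]}]'
python3 - <<'E'
from tgt import *
im,W=cloud('scene'); 
m=(abs(W[...,0]-612)<35)&(abs(W[...,1]-216)<33)&(W[...,2]>20)&(W[...,2]<110)
h=cv2.cvtColor(im,cv2.COLOR_RGB2HSV); m&=(h[...,1]>160)&((h[...,0]<6)|(h[...,0]>172)); P=W[m]; print(len(P),np.median(P,0).round(1),np.percentile(P,[3,97],axis=0).round(1).tolist())
E
```

```text
clock: 15.98
eef_pos: [633.4, 216.3, 77.2]
tool_rot: [3.141, 0.0, 1.578]
force: [-6.1, -2.2, 15.6]
width: -0.1
gripper_force: 7.8
162 [618.2 236.9  56.7] [[585.0, 189.5, 50.8], [646.1, 247.8, 62.6]]
```

The pad is now level at about 57 mm, with 15 N on it. One slightly firmer push, then I'll lift away.

```bash
python3 -m creep '[{"jaw":-1,"xyz":[0,0,1.5],"angular":[0,0,0]},{"jaw":-1,"xyz":[0,0,1.5],"angular":[0,0,0]},{"jaw":-1,"xyz":[0,0,-8],"angular":[0,0,0]},{"jaw":-1,"xyz":[0,0,-40],"angular":[0,0,0]},{"jaw":-1,"xyz":[0,0,-90],"angular":[0,0,0]},{"jaw":-1,"xyz":[0,20,-140],"angular":[0,0,0]},{"jaw":-1,"xyz":[0,20,-200],"angular":[0,0,0]},{"jaw":-1,"xyz":[100,20,-250],"angular":[0,0,0]},{"jaw":-1,"xyz":[160,0,-250],"angular":[0,0,0]},{"jaw":-1,"xyz":[160,0,-250],"angular":[0,0,0]},{"jaw":-1,"xyz":[160,0,-250],"angular":[0,0,0]}]'
python3 - <<'E'
from tgt import *
im,W=cloud('scene'); 
m=(abs(W[...,0]-612)<35)&(abs(W[...,1]-216)<33)&(W[...,2]>20)&(W[...,2]<110)
h=cv2.cvtColor(im,cv2.COLOR_RGB2HSV); m&=(h[...,1]>160)&((h[...,0]<6)|(h[...,0]>172)); P=W[m]; print(len(P),np.median(P,0).round(1),np.percentile(P,[3,97],axis=0).round(1).tolist())
cv2.imwrite('pics/f.png',cv2.resize(im[100:340,120:440],(800,600),interpolation=cv2.INTER_CUBIC)[:,:,::-1])
E
```

```text
clock: 17.4
eef_pos: [629.7, 382.4, 325.5]
tool_rot: [3.141, -0.005, 1.586]
force: [-0.3, -0.7, -0.8]
width: -0.0
gripper_force: 0.0
414 [616.1 218.9  56.1] [[584.9, 189.4, 49.8], [645.4, 247.4, 62.2]]
```

View pics/f.png

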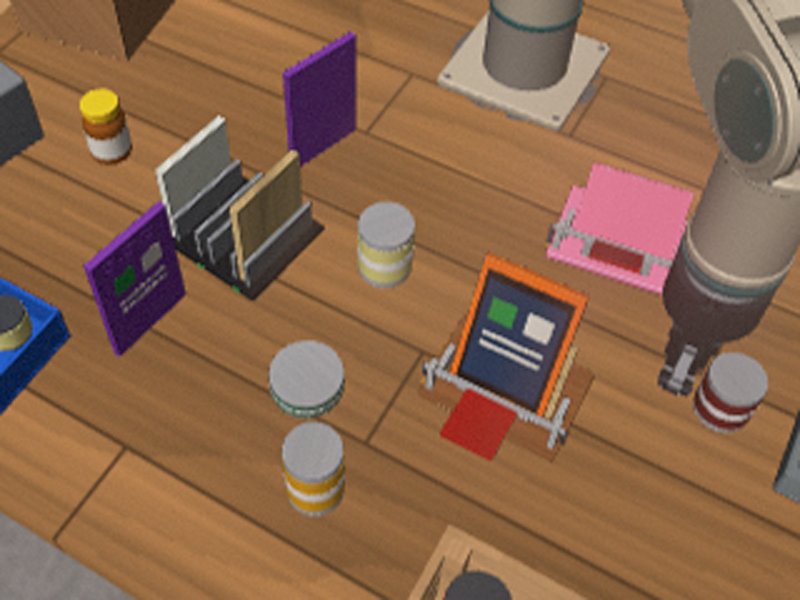

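The pedal stays level at (478,425), and the tablet leans square at (520,335). The boards, tins and jar are where they were, and the arm is clear at z 325, so I'm handing in.

```bash
python3 -c "
from h import *
print(ctrl.finish_job())"
```

```text
the job is handed in; nothing more can be done
None
```

The orange tablet is leaning on the wooden stand's back rest with its screen over the pedal, the red pedal is clicked down and staying down, the boards, tins and jar were left in place, and the job is handed in (17.4 s on the robot's clock).

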